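Load a repaired power bank into the burn-in bay

TASK

Put the black power bank flat on the entry ledge of the burn-in bay and slide it lengthwise through the orange sprung gates and on under the clear guard, until it comes firmly home, but not forced, against the contact head at the back. The head is clamped at a different depth for every job, so feel for the stop. Then take the hand out so that both gates swing shut behind the power bank, and leave the tins and parts around the bay where they are.

Things in the scene. Friction and masses are not known exactly. Their poses are not given: they have to be found in the camera images.
- pack_mid (a point): Centre of the black power bank, a brick of 66 x 112 x 26 mm, about 0.2 to 0.4 kg, that lies flat on the bench. Its own y axis is the 112 mm length, x the 66 mm width (grasp across it), z up. Either end may go in first.
- power_bank: The same power bank; the origin is the centre of its underside. Beyond it (world x over 0.48 m, y below -0.07 m) stands the fixed PC case, black with a red top, 0.23 m high: carry the power bank round in front of it, not across.
- bay: Burn-in bay, fixed to the bench: dark floor plate 330 x 116 mm, top at z = 6. Origin at bench height under the middle of the gate line; +x is the way in, y across (mm in these axes here). Open ledge x -105 to -36 with nothing beside it; white flared guides, top z = 26, x -36 to -8, narrow the way to y = +-35; gates at x = 0. All of it is slide-coated.
- bay_throat (a point): Point on the bay's floor 48 mm behind the gate line, on the middle line; axes as the bay's. From the gates to here the way is 96 mm wide and open above, so a hand can follow the power bank in; then it narrows to 70 mm between rails (top 38 mm above the bench), still open above as far as the guard.
- guard_edge (a point): Middle of the front edge of the clear guard, bay x = 100 mm, on its top, 41 mm above the bench; its screws and the black clamp knob stand 45 to 51 mm high. The guard covers the lane from here to the back, so the power bank cannot be laid in from above. Two copper pins stand 2.5 mm out of the head's face on weak springs (under 0.3 N) and yield to it.
- head_track: Track on the bay's floor, under the guard, on which the grey contact head is clamped; origin on the floor at bay x = 158 mm, axes as the bay's. The head's flat face is the stop and does not give. It is anywhere from x = 0 to 30 mm on this track, not measured, to be felt; the seated power bank's rear end is at bay x = 46 to 76 mm. Over 20 N on the head harms it; a push of 6 to 15 N seats it.
- bay_ledge (a point): The spot on the ledge's top, on the middle line 70 mm before the gates, where the middle of the power bank is well set down: it then reaches into the guides, 14 mm short of the gates, and its rear overhangs the plate's edge by 21 mm. Axes as the bay's.
- gate_left (a joint): Orange leaf on the bay's +y side, upright hinge at bay x = 0, y = +41 mm, 39 mm long, 8 to 35 mm above the bench, torsion spring. 0 = shut across the way; grows as it swings inward (+x), 1.57 = along the way; never outward. Starting both takes 8 to 15 N over the first 15 mm, then 1 to 3 N. It can shut only once the power bank's rear end is over 42 mm behind the gate line and the hand is out.
- gate_right (a joint): The other gate leaf, its mirror image on the -y side; 0 = shut, grows inward.
- flux_tin: Round flux tin, 54 mm wide, 19 mm high, white with a green lid; a bystander. Origin under its centre.
- tip_cleaner: Black round pot with brass wool, 47 mm wide, 38 mm high; a bystander. Origin under its centre.
- heatsink: Finned aluminium heat sink, 40 x 40 x 20 mm; a bystander. Origin under its centre.

How it is judged:
By the outcome, as a careful person would: the job done as asked, in the order asked, and still so for the second after the job is handed in, with the robot touching nothing.
It also fails if it takes over 69 s, if anything falls off the work surface, if the arm or the gripper's body presses on something with over 40 N, if the wrist force passes 120 N, or if a joint passes its speed limit or range.

ROBOT

A 6-joint arm with a two-finger parallel gripper is mounted at the origin on a cart in front of the work surface, level with it; the furniture and walls round the work are solid. World frame = base frame: x ahead of the robot, y to its left, z up, the work surface at z = 0. Lengths are in m, angles in rad, forces in N, time in s.
With the tool pointing down it reaches from about 0.275 to 0.825 m from the base axis. Payload 5.2 kg.
Tool frame: the origin (TCP) lies at the very end of the fingers, on their centre line; the grasp point (between the pads) lies bot.hold_point_z behind it (bot.hold_point_z is the distance from the TCP to the grasp point, in m); z points along the fingers, y is the line along which they close (so a half turn about z gives the same grasp; the last joint's range is limited). The gripper opens to 93 mm and grips with 3 to 60 N. Pads are 15 mm wide; open, the fingers measure 128 mm over their backs; the gripper's body (75 mm by 188 mm) begins 65 mm behind the grasp point.
Start: joints at [0.986, 0.259, 1.535, -0, 1.348, -0.203], TCP at [0.205, 0.51, 0.219] pointing down, gripper open.
Joint ranges: [-3.14, 3.14], [-0.91, 2.08], [0.19, 2.58], [-1.22, 4.36], [0.22, 2.71], [-3.12, 3.12]. Speed limits (rad/s): [2.57, 2.57, 3.14, 3.14, 3.14, 3.14].

INTERFACE

Orientations are given as a rotation vector (axis times angle).
In Python, from bench import bot gives the robot as it stands. The module is installed in compiled form; this text tells all that it offers.
- The arm moves only by the tool apply_moves, never from a script. Its argument "motion" is a list of rows, each a list of 7 numbers: the opening, from 0 (shut) to 1 (fully open), then the shift along the tool's x, y, z in units of 30 mm (1.0 is 30 mm), then the turn, a rotation vector about the tool's x, y, z in degrees. A call has exactly 8 rows; each row is the pose to reach, as a shift and turn from the pose commanded when the call began, along the tool's axes at that moment; what a row does not reach only later rows make up. A row lasts 1/10 s, in which the tool goes at most 50 mm and 8.59 degrees, less where a joint would pass 70% of its speed; a pose out of reach is approached as far as the arm can. A call with a gripper value outside its range is refused whole. The fingers move at their own pace and stop on an object; the grip force is fixed at half the most. Time passes only in rows, so rows that repeat a pose let the fingers close, or fill a call up. It gives the time, the measured TCP pose, the force, the opening and the grip force at its end, in the units of the state.
- bot.get_obs(): the state, without advancing time (a new reading comes with each control period).
- bot.read_camera(name): name is "side" or "top"; returns a dict with "frame" (384x512x3 uint8, blue, green, red), "fx", "fy", "cx", "cy" (pixels), "dist_coeffs" ([k1, k2, p1, p2, k3] as OpenCV has them; the pictures are not rectified), "R" (3x3) and "t" (3): a world point X has camera coordinates R X + t. Camera axes: x right, y down, z forward; pixel columns grow to the right and rows downward; lengths in m; the calibration is good to about 2 mm. A picture is of the moment at which its call begins. There is no depth.
- bot.finish_job(): hands the job in; it is judged then, once.
Trained networks look in a picture, given as the dict that the camera call returned (one of the last four; its "shot" number tells which), for a name from the list of things; names that differ only in an ending like _2 or _b are one class to them, and where a whole thing is asked for, a point or a joint stands for the part that bears it (a point fixed in the world has none). Each returns a list of dicts, best first, with "score" (0 to 1); they miss things now and then, are a little off and sometimes report something else, mostly with a low value. They report only what shows in the picture. A call takes as long as a camera call.
- bot.spot_in(picture, query): "point" ([row, column] in pixels, amid what is visible of it).
The state is a dict: "time_s": time; "qpos": joint angles; "joint_velocities": joint speeds; "joint_efforts": joint torques, N m; "ee_pos": TCP position; "tool_rot": TCP orientation; "force": force on the tool from outside, world axes, zero at the start; "ft_torque": the same for the moment, N m; "opening": opening from 0.0 (shut) to 1.0 (fully open); "finger_force": force on a finger pad.
Only numpy, scipy, OpenCV 4.12 (cv2) and the standard library are available. Lean on these libraries where they do the work, as an engineer would, in place of code of your own. Each camera call takes 0.05 s, during which the arm holds its last target. There are 200 camera calls.

## Working session

There is one attempt and no reset: what is moved stays moved. The work goes in short steps, Python scripts to look and compute and a tool call to move; the robot and the scene stay as the last step left them, time stands still between calls to the robot, and variables do not carry over. Pictures are saved under pics/ and viewed, at most 10 in all, crops included, and the job is handed in when it is done.

Besides the shell and the picture viewer there is one more tool, called after "Call:" in YAML: its name, and indented under it one key for each argument. apply_moves: Moves the arm, as the interface text tells. Its arguments: {"type":"object","properties":{"motion":{"type":"array","items":{"type":"array","items":{"type":"number"}}}},"required":["motion"]}

```bash
mkdir -p pics; cat > h.py <<'E'
import numpy as np, cv2
from scipy.spatial.transform import Rotation as Ro
from bench import bot
def K(p): return np.array([[p['fx'],0,p['cx']],[0,p['fy'],p['cy']],[0,0,1.]])
def ray(p,rc):
    u=cv2.undistortPoints(np.array([[[rc[1],rc[0]]]],float),K(p),np.array(p['dist_coeffs'],float))[0,0]
    R=np.array(p['R']);t=np.array(p['t']); d=R.T@np.array([u[0],u[1],1]); return -R.T@t,d/np.linalg.norm(d)
def onz(p,rc,z):
    o,d=ray(p,rc); return o+d*(z-o[2])/d[2]
def tri(p1,a,p2,b):
    o1,d1=ray(p1,a);o2,d2=ray(p2,b)
    s=np.linalg.lstsq(np.c_[d1,-d2],o2-o1,rcond=None)[0]
    A=o1+s[0]*d1;B=o2+s[1]*d2; return (A+B)/2,np.linalg.norm(A-B)
def proj(p,X):
    return cv2.projectPoints(np.atleast_2d(np.array(X,float)),cv2.Rodrigues(np.array(p['R'],float))[0],np.array(p['t'],float),K(p),np.array(p['dist_coeffs'],float))[0][:,0]
E
python3 - <<'E'
from h import *
np.set_printoptions(precision=4,suppress=True)
S=bot.read_camera('side');T=bot.read_camera('top')
for n,p in(('side',S),('top',T)):
    cv2.imwrite(f'pics/{n}0.png',p['frame']); print(n,'cam at',-np.array(p['R']).T@p['t'],p['fx'])
for q in['pack_mid','power_bank','bay','guard_edge','gate_left','gate_right','flux_tin','tip_cleaner','heatsink','head_track']:
    a=bot.spot_in(S,q);b=bot.spot_in(T,q)
    f=lambda l:[(np.round(x['point'],1).tolist(),round(x['score'],2)) for x in l[:2]]
    print(q,f(a),f(b), tri(S,a[0]['point'],T,b[0]['point']) if a and b else '')
o=bot.get_obs();print(o['time_s'],o['ee_pos'],o['tool_rot'],o['force'],bot.hold_point_z)
E
```

```text
side cam at [0.3491 0.6135 0.7165] 410.09251053682897
top cam at [ 0.4049 -0.0384  0.92  ] 406.67054122474656
pack_mid [([185.6, 322.4], 0.57)] [([263.7, 313.8], 0.7)] (array([ 0.4364, -0.1675,  0.0086]), np.float64(0.0049441270710089335))
power_bank [([183.6, 324.5], 0.71)] [([261.6, 316.4], 0.67)] (array([ 0.4369, -0.1731,  0.0116]), np.float64(0.0035162922449587736))
bay [([252.0, 191.6], 0.57)] [([160.0, 179.3], 0.93)] (array([0.6571, 0.1441, 0.0161]), np.float64(0.0041909394852528824))
guard_edge [([251.9, 190.6], 0.64)] [([166.3, 182.5], 0.93), ([261.3, 318.6], 0.16)] (array([0.6534, 0.1393, 0.0081]), np.float64(0.013385480315556345))
gate_left [([260.8, 211.1], 0.51)] [([182.7, 169.2], 0.64)] (array([0.6013, 0.1606, 0.0305]), np.float64(0.000814566421222118))
gate_right [] [] 
flux_tin [([226.2, 333.0], 0.7), ([185.0, 322.0], 0.25)] [([283.9, 261.0], 0.97)] (array([ 0.3857, -0.0527, -0.0052]), np.float64(0.001002378342743037))
tip_cleaner [([214.4, 303.0], 0.71)] [([245.0, 264.1], 0.93)] (array([ 0.4662, -0.0574,  0.0032]), np.float64(0.011151303931485114))
heatsink [([202.7, 269.8], 0.68), ([251.4, 188.5], 0.61)] [([213.6, 262.1], 0.58)] (array([ 0.5411, -0.0499,  0.0218]), np.float64(0.002399007302002479))
head_track [] [([101.5, 185.4], 0.54)] 
1.1 [0.2049 0.5104 0.2186] [-0.596  -3.0845  0.0001] [-0.0363 -0.6928  0.333 ] 0.0188
```

```bash
python3 - <<'E'
import cv2
t=cv2.imread('pics/top0.png');s=cv2.imread('pics/side0.png')
cv2.imwrite('pics/topc.png',cv2.resize(t[60:330,110:370],None,fx=3,fy=3,interpolation=cv2.INTER_CUBIC)[:,:][:600*2].copy() if 0 else cv2.resize(t[50:320,110:370],(577,600),interpolation=cv2.INTER_CUBIC))
cv2.imwrite('pics/sidec.png',cv2.resize(s[140:320,110:360],(800,576),interpolation=cv2.INTER_CUBIC))
E
```

```text
(no output)
```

View pics/topc.png

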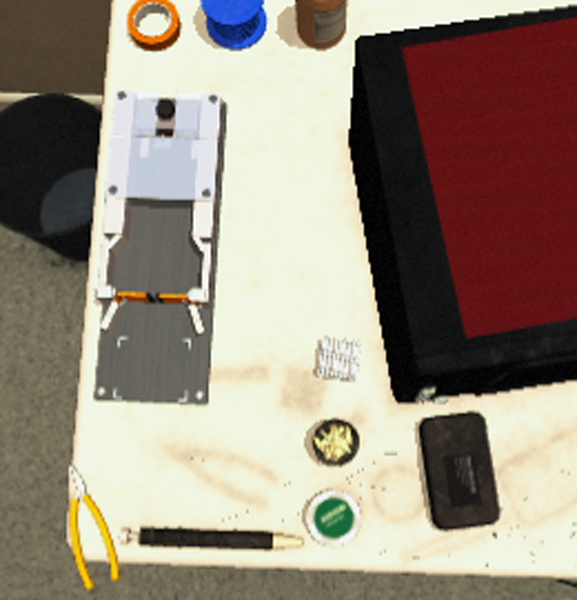

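View pics/sidec.png

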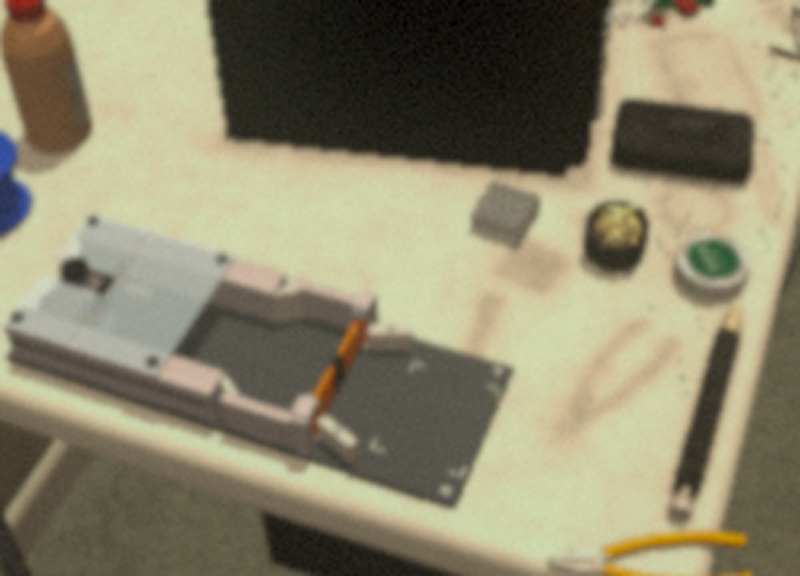

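The top crop shows the bay at left, gates shut at about (153,296), and front plate corners at (95,400) and (209,404). The power bank is at about (460,470), just in front of the PC case corner at (395,400). The side crop agrees, with plate corners at (512,370) and (456,504). The bystanders lie between the bank and the bay. Next I fit both poses.

```bash
cat > fit.py <<'E'
from h import *
from scipy.optimize import least_squares, minimize
np.set_printoptions(precision=4,suppress=True)
S=bot.read_camera('side');T=bot.read_camera('top')
tc=lambda c,r:(50+r*270/600,110+c*260/577); sc=lambda c,r:(140+r*180/576,110+c*250/800)
F=[((-.105,.058,.006),T,tc(95,400)),((-.105,-.058,.006),T,tc(209,404)),((0,0,.035),T,tc(153,296)),
((-.105,-.058,.006),S,sc(512,370)),((-.105,.058,.006),S,sc(456,504)),((0,0,.035),S,sc(341,362))]
def W(v,P):
    P=np.atleast_2d(P);c,s=np.cos(v[2]),np.sin(v[2]);return np.c_[v[0]+c*P[:,0]-s*P[:,1],v[1]+s*P[:,0]+c*P[:,1],P[:,2]]
res=lambda v:np.ravel([proj(p,W(v,X))[0]-np.array(m)[::-1] for X,p,m in F])
r=least_squares(res,[.6,.14,0]);print('bay',r.x,'res px',r.fun)
for (X,_,a),(_,_,b) in ((F[0],F[4]),(F[1],F[3]),(F[2],F[5])): print('tri',X,tri(T,a,S,b))
# bank silhouette fit
B=np.array([(x,y,z) for x in(-.033,.033) for y in(-.056,.056) for z in(0,.026)])
roi={}
for n,p,c in(('T',T,(263,315)),('S',S,(184,323))):
    g=p['frame'].max(2);m=cv2.morphologyEx((g<75).astype(np.uint8),cv2.MORPH_OPEN,np.ones((3,3)))
    k,l,st,_=cv2.connectedComponentsWithStats(m);i=l[c];print(n,st[i]);roi[n]=(p,(l==i).astype(np.uint8))
def cost(v):
    t=0
    for p,m in roi.values():
        h=cv2.convexHull((proj(p,W(v,B))*16).astype(np.int32));q=np.zeros_like(m);cv2.fillConvexPoly(q,h,1,cv2.LINE_8,4)
        t+=1-(q&m).sum()/(q|m).sum()
    return t
b=min((minimize(cost,[.437,-.17,a],method='Nelder-Mead',options=dict(initial_simplex=np.array([.437,-.17,a])+np.array([[0,0,0],[.01,0,0],[0,.01,0],[0,0,.15]]))) for a in(-1.8,-1.57,-1.4)),key=lambda r:r.fun)
print('bank x,y,yaw',b.x,b.fun)
# heights: top far-left corner etc. in two views
print('case corner',onz(T,tc(395,400),0))
o=bot.get_obs();R=Ro.from_rotvec(o['tool_rot']).as_matrix();print('R',R,o['ee_pos'])
v=T['frame'].copy();w=S['frame'].copy()
for p,f in((T,v),(S,w)):
    for P,pose in((B,b.x),(np.array([(-.105,.058,.006),(-.105,-.058,.006),(0,.041,.035),(0,-.041,.035),(.1,.035,.041),(.1,-.035,.041),(.225,-.058,.006)]),r.x)):
        for q in proj(p,W(pose,P)): cv2.circle(f,tuple(int(x*8) for x in q),12,(0,255,255),-1,shift=3)
cv2.imwrite('pics/ov.png',np.hstack([cv2.resize(v[50:320,110:370],(400,415)),cv2.resize(w[140:320,110:360],(400,288)) if 0 else cv2.copyMakeBorder(cv2.resize(w[140:320,110:360],(400,288)),0,127,0,0,0)]))
E
python3 fit.py
```

```text
bay [ 0.6006  0.1393 -0.0031] res px [-1.2018  0.3727 -1.2903  0.4886 -0.6782 -0.1541  1.1747 -2.1844  0.3784
 -0.4797 -1.3427 -1.3155]
tri (-0.105, 0.058, 0.006) (array([0.4971, 0.1962, 0.0013]), np.float64(9.921166550355059e-05))
tri (-0.105, -0.058, 0.006) (array([ 0.4979,  0.0802, -0.0047]), np.float64(0.0004903994745957804))
tri (0, 0, 0.035) (array([0.5998, 0.1384, 0.0305]), np.float64(0.0029748293267488515))
T [ 299  236   35   52 1475]
S [302 172  42  25 840]
bank x,y,yaw [ 0.4388 -0.1729 -1.4191] 0.4337359763232156
case corner [ 0.5076 -0.1101  0.    ]
R [[-0.928   0.3726 -0.    ]
 [ 0.3726  0.928  -0.    ]
 [ 0.     -0.     -1.    ]] [0.2049 0.5104 0.2186]
```

View pics/ov.png

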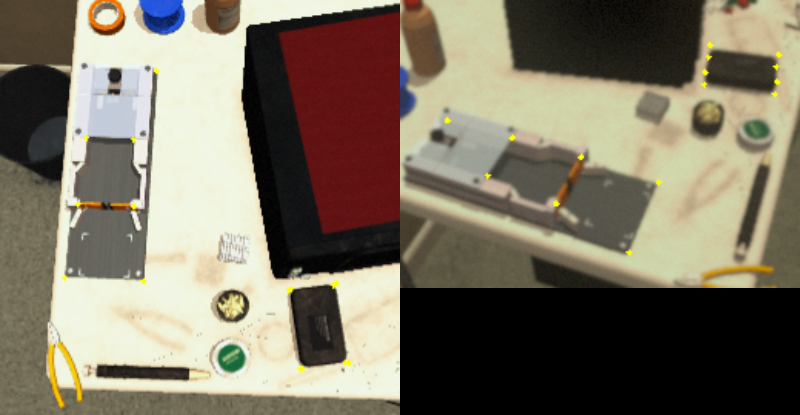

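Overlay: the projected bay corners land on the plate, gates and guard to within about 2 px. The bank box matches the blob, e.g. (291,288) and (347,362), with its length at about 0.14 rad. Moving over the bank now.

Call:
apply_moves:
  motion:
    - [1,-0.6,-0.7,0.1,0,0,-2]
    - [1,-1.8,-2.1,0.2,0,0,-6]
    - [1,-3.0,-3.5,0.4,0,0,-10]
    - [1,-4.2,-4.9,0.5,0,0,-14]
    - [1,-5.4,-6.3,0.6,0,0,-18]
    - [1,-6.5,-7.7,0.8,0,0,-22]
    - [1,-7.5,-8.9,0.9,0,0,-26]
    - [1,-8.0,-9.4,1.0,0,0,-30]

```text
time_s: 2.0
ee_pos: [0.3228, 0.1573, 0.1889]
tool_rot: [-0.227, 3.132, -0.0]
force: [1.0, 0.2, 0.6]
opening: 1.002
finger_force: 0.0
```

```bash
cat >> h.py <<'E'
def rel(x,y,z,yaw=None):
    o=bot.get_obs();R=Ro.from_rotvec(o['tool_rot']).as_matrix()
    d=R.T@(np.array([x,y,z])-o['ee_pos'])/.03
    a=np.degrees(np.arctan2(R[1,1],R[0,1]))
    print('t',round(o['time_s'],2),'pos',np.round(o['ee_pos'],4),'yawY',round(a,2),'tilt',np.round(R[:,2],3),'shift',np.round(d,2),'turn z',None if yaw is None else round(a-yaw,2),'q',np.round(o['qpos'],2),'F',np.round(o['force'],2))
E
python3 -c "
from h import *
rel(.426,-.174,.12,98)"
```

```text
t 2.0 pos [0.3228 0.1573 0.1889] yawY 98.29 tilt [ 0.001  0.    -1.   ] shift [ -1.81 -11.42   2.3 ] turn z 0.29 q [ 0.14 -0.08  1.99 -0.    1.23 -1.58] F [1.02 0.24 0.55]
```

Call:
apply_moves:
  motion:
    - [1,-0.1,-0.8,0.2,0,0,0]
    - [1,-0.3,-2.4,0.5,0,0,0]
    - [1,-0.6,-4.0,0.8,0,0,0]
    - [1,-0.9,-5.6,1.1,0,0,0]
    - [1,-1.1,-7.2,1.4,0,0,0]
    - [1,-1.4,-8.8,1.8,0,0,0]
    - [1,-1.7,-10.4,2.1,0,0,0]
    - [1,-1.8,-11.4,2.3,0,0,0]

```text
time_s: 2.8
ee_pos: [0.4253, -0.1753, 0.1192]
tool_rot: [-0.219, 3.133, -0.002]
force: [0.4, 0.3, 0.2]
opening: 0.998
finger_force: 0.0
```

```bash
python3 - <<'E'
from h import *
rel(.426,-.174,.004,98)
S=bot.read_camera('side');T=bot.read_camera('top')
v=T['frame'][190:330,240:400];w=S['frame'][120:260,260:420]
cv2.imwrite('pics/g.png',np.hstack([cv2.resize(v,(400,350)),cv2.resize(w,(400,350))]))
E
```

```text
t 2.8 pos [ 0.4253 -0.1753  0.1192] yawY 98.01 tilt [ 0.001 -0.001 -1.   ] shift [-0.03  0.04  3.84] turn z 0.01 q [-0.63  0.19  1.88 -0.    1.06 -2.34] F [0.44 0.26 0.16]
```

View pics/g.png

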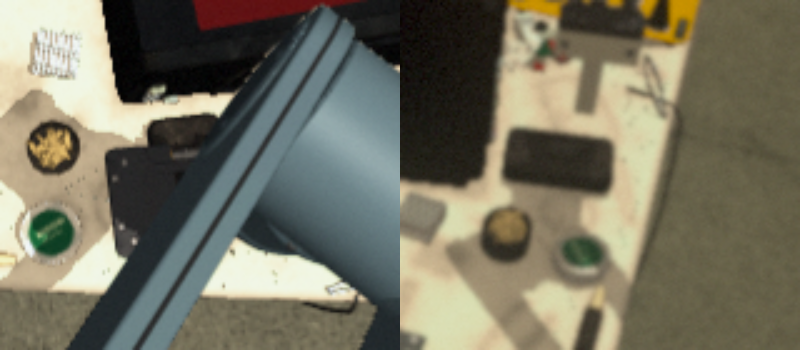

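The power bank at top (180,130) and side (560,160) is undisturbed, with the hand above it and aligned. Descending and gripping.

Call:
apply_moves:
  motion:
    - [1,0,0,0.6,0,0,0]
    - [1,0,0,1.5,0,0,0]
    - [1,0,0,2.4,0,0,0]
    - [1,0,0,3.1,0,0,0]
    - [1,0,0,3.5,0,0,0]
    - [1,0,0,3.75,0,0,0]
    - [1,0,0,3.82,0,0,0]
    - [1,0,0,3.82,0,0,0]

```text
time_s: 3.7
ee_pos: [0.4245, -0.1714, 0.0054]
tool_rot: [-0.223, 3.133, -0.0]
force: [0.3, -1.1, -0.3]
opening: 1.0
finger_force: 0.0
```

Call:
apply_moves:
  motion:
    - [0.6,0,0,0,0,0,0]
    - [0.5,0,0,0,0,0,0]
    - [0.5,0,0,0,0,0,0]
    - [0.5,0,0,0,0,0,0]
    - [0.5,0,0,0,0,0,0]
    - [0.5,0,0,0,0,0,0]
    - [0.5,0,0,0,0,0,0]
    - [0.5,0,0,0,0,0,0]

```text
time_s: 4.5
ee_pos: [0.4248, -0.1722, 0.0055]
tool_rot: [-0.223, 3.133, -0.002]
force: [-1.7, -2.5, 6.8]
opening: 0.703
finger_force: 30.0
```

Call:
apply_moves:
  motion:
    - [0.5,0,0,-0.2,0,0,0]
    - [0.5,0,0,-0.8,0,0,0]
    - [0.5,0,0,-1.6,0,0,0]
    - [0.5,0.1,0,-2.4,0,0,0]
    - [0.5,0.4,0,-3.0,0,0,0]
    - [0.5,0.8,0,-3.2,0,0,0]
    - [0.5,1.0,0,-3.2,0,0,0]
    - [0.5,1.0,0,-3.2,0,0,0]

```text
time_s: 5.3
ee_pos: [0.3929, -0.1751, 0.1001]
tool_rot: [0.221, -3.132, -0.003]
force: [0.3, 0.6, -3.3]
opening: 0.706
finger_force: 30.0
```

```bash
python3 - <<'E'
from h import *
rel(.43,.08,.10,89.8); rel(.5176,.1395,.06,89.8); print(bot.get_obs()['opening'])
E
```

```text
t 5.3 pos [ 0.3929 -0.1751  0.1001] yawY 98.07 tilt [-0.002  0.002 -1.   ] shift [-2.42  8.24  0.01] turn z 8.27 q [-0.68  0.17  1.97  0.    1.   -2.39] F [ 0.33  0.55 -3.3 ]
t 5.3 pos [ 0.3929 -0.1751  0.1001] yawY 98.07 tilt [-0.002  0.002 -1.   ] shift [-5.59  9.8   1.35] turn z 8.27 q [-0.68  0.17  1.97  0.    1.   -2.39] F [ 0.33  0.55 -3.3 ]
0.7057667093724759
```

Call:
apply_moves:
  motion:
    - [0.5,0,0.5,0,0,0,0]
    - [0.5,-0.1,1.7,0,0,0,0]
    - [0.5,-0.4,3.0,0,0,0,1]
    - [0.5,-0.9,4.3,0,0,0,3]
    - [0.5,-1.4,5.6,0,0,0,5]
    - [0.5,-1.9,6.9,0,0,0,7]
    - [0.5,-2.3,7.9,0,0,0,8.2]
    - [0.5,-2.4,8.2,0,0,0,8.2]

```text
time_s: 6.1
ee_pos: [0.4304, 0.0815, 0.1002]
tool_rot: [0.002, -3.14, -0.002]
force: [-0.6, 0.4, -4.4]
opening: 0.704
finger_force: 30.0
```

```bash
cat > look.py <<'E'
import sys
from fit_bay import *
E
python3 - <<'E'
from h import *
rel(.5176,.1395,.04,89.8)
T=bot.read_camera('top');S=bot.read_camera('side')
cv2.imwrite('pics/carry.png',np.hstack([cv2.resize(T['frame'][100:300,130:330],(400,400)),cv2.resize(S['frame'][140:340,120:320],(400,400))]))
E
```

```text
t 6.1 pos [0.4304 0.0815 0.1002] yawY 90.09 tilt [-0.002  0.001 -1.   ] shift [-2.91  1.92  2.01] turn z 0.29 q [-0.07  0.18  1.96  0.    1.   -1.64] F [-0.56  0.4  -4.36]
```

View pics/carry.png

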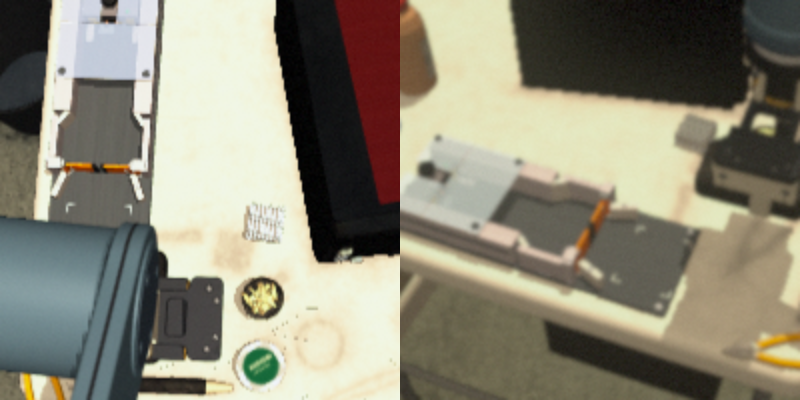

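Call:
apply_moves:
  motion:
    - [0.5,-0.3,0.2,0,0,0,0]
    - [0.5,-1.1,0.7,0.2,0,0,0]
    - [0.5,-1.9,1.3,0.7,0,0,0]
    - [0.5,-2.5,1.7,1.2,0,0,0.3]
    - [0.5,-2.8,1.9,1.6,0,0,0.3]
    - [0.5,-2.91,1.92,1.8,0,0,0.3]
    - [0.5,-2.91,1.92,1.8,0,0,0.3]
    - [0.5,-2.91,1.92,1.8,0,0,0.3]

```text
time_s: 7.0
ee_pos: [0.5182, 0.1344, 0.0471]
tool_rot: [-0.012, -3.141, 0.0]
force: [-0.1, -0.6, -3.0]
opening: 0.703
finger_force: 30.0
```

```bash
python3 - <<'E'
from h import *
rel(.5176,.1395,.0115,89.8)
T=bot.read_camera('top');S=bot.read_camera('side')
cv2.imwrite('pics/ledge.png',np.hstack([cv2.resize(T['frame'][130:280,130:280],(400,400)),cv2.resize(S['frame'][190:340,150:300],(400,400))]))
E
```

```text
t 7.0 pos [0.5182 0.1344 0.0471] yawY 89.56 tilt [-0.001 -0.    -1.   ] shift [0.02 0.17 1.19] turn z -0.24 q [ 0.05  0.41  1.78 -0.    0.95 -1.52] F [-0.14 -0.61 -2.99]
```

View pics/ledge.png

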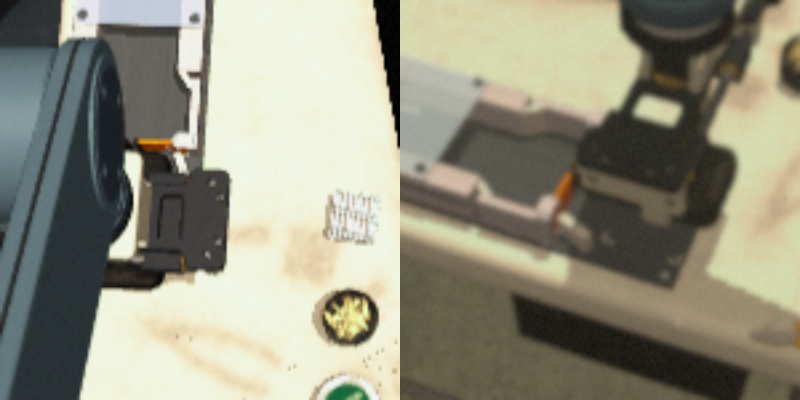

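Top crop: the bank's front edge shows at about (155,150), near the gates at row 145, and its rear at about (135,287).

```bash
python3 - <<'E'
from h import *
T=bot.read_camera('top')
f=onz(T,(130+150*.375,130+155*.375),.0676);r1=onz(T,(130+287*.375,130+135*.375),.0416);r2=onz(T,(130+277*.375,130+135*.375),.0676);print('front',f,'rear low',r1,'rear top',r2, 'len',f[0]-r1[0])
g=T['frame'].max(2); 
for c in (176,180,184,188): print(c,g[180:192,c],g[228:244,c])
E
```

```text
front [0.5870239  0.11105217 0.0676    ] rear low [0.47872344 0.12435895 0.0416    ] rear top [0.48437919 0.12008212 0.0676    ] len 0.10830045626081336
176 [ 65  56  33  35  41  62  59 115 152 156 178 212] [ 56  30  31  38  50  54  52  47  35  36 137 225 246 245 245 244]
180 [100  91  58  41  48  54 116 218 245 246 245 246] [ 67  32  26  38  47  37  53  48  36  21 124 222 245 246 245 245]
184 [105 113 190 226 110 115  65  38  42  45  48  47] [ 65  64  54  28  31  34  41  48  37  25  91 202 245 244 244 246]
188 [100 108 186 230 141 115  73  36  42  42  40  36] [ 65  66  54  26  20  23  25  21  15  78 198 246 245 243 242 242]
```

Call:
apply_moves:
  motion:
    - [0.5,0.05,0.1,0.2,0,0,-0.2]
    - [0.5,0.08,0.12,0.5,0,0,-0.2]
    - [0.5,0.08,0.12,0.8,0,0,-0.2]
    - [0.5,0.08,0.12,0.95,0,0,-0.2]
    - [0.5,0.08,0.12,1.05,0,0,-0.2]
    - [0.5,0.08,0.12,1.1,0,0,-0.2]
    - [0.5,0.08,0.12,1.13,0,0,-0.2]
    - [0.5,0.08,0.12,1.13,0,0,-0.2]

```text
time_s: 7.95
ee_pos: [0.5163, 0.1389, 0.0132]
tool_rot: [0.005, 3.141, -0.0]
force: [0.3, -0.3, -3.1]
opening: 0.704
finger_force: 30.0
```

```bash
python3 - <<'E'
from h import *
rel(.5156,.1395,.0115,89.8);rel(.5156,.1395,.0115,89.8)
E
```

```text
t 7.95 pos [0.5163 0.1389 0.0132] yawY 89.83 tilt [ 0. -0. -1.] shift [0.02 0.02 0.06] turn z 0.03 q [ 0.05  0.46  1.81 -0.    0.87 -1.51] F [ 0.35 -0.26 -3.11]
t 7.95 pos [0.5163 0.1389 0.0132] yawY 89.83 tilt [ 0. -0. -1.] shift [0.02 0.02 0.06] turn z 0.03 q [ 0.05  0.46  1.81 -0.    0.87 -1.51] F [ 0.35 -0.26 -3.11]
```

Lowering the last 1.5 mm, then opening.

Call:
apply_moves:
  motion:
    - [0.5,0,0,0.03,0,0,0]
    - [0.5,0,0,0.06,0,0,0]
    - [0.5,0,0,0.06,0,0,0]
    - [0.75,0,0,0.06,0,0,0]
    - [0.8,0,0,0.06,0,0,0]
    - [1,0,0,0.06,0,0,0]
    - [1,0,0,0.06,0,0,0]
    - [1,0,0,0.06,0,0,0]

```text
time_s: 8.75
ee_pos: [0.5163, 0.1389, 0.0115]
tool_rot: [0.005, 3.141, 0.0]
force: [-0.0, -0.7, -0.2]
opening: 0.983
finger_force: 0.0
```

Call:
apply_moves:
  motion:
    - [1,0,0,-0.2,0,0,0]
    - [1,0,0,-0.8,0,0,0]
    - [1,0,0,-1.5,0,0,0]
    - [1,0.3,0,-1.8,0,0,0]
    - [1,1.2,0,-1.8,0,0,0]
    - [0.5,2.2,0,-1.8,0,0,0]
    - [0,2.8,0,-1.8,0,0,0]
    - [0,2.8,0,-1.8,0,0,0]

```text
time_s: 9.55
ee_pos: [0.4286, 0.1393, 0.0651]
tool_rot: [-0.004, -3.139, 0.0]
force: [-0.0, 0.6, -0.0]
opening: 0.79
finger_force: 0.0
```

```bash
python3 - <<'E'
from h import *
rel(.44,.1396,.014,89.8)
T=bot.read_camera('top');S=bot.read_camera('side')
cv2.imwrite('pics/set.png',np.hstack([cv2.resize(T['frame'][130:280,130:280],(400,400)),cv2.resize(S['frame'][190:340,150:300],(400,400))]))
E
```

```text
t 9.55 pos [0.4286 0.1393 0.0651] yawY 89.87 tilt [-0.003 -0.    -1.   ] shift [-0.39  0.01  1.7 ] turn z 0.07 q [ 0.07  0.26  1.97  0.    0.92 -1.5 ] F [-0.03  0.62 -0.04]
```

View pics/set.png

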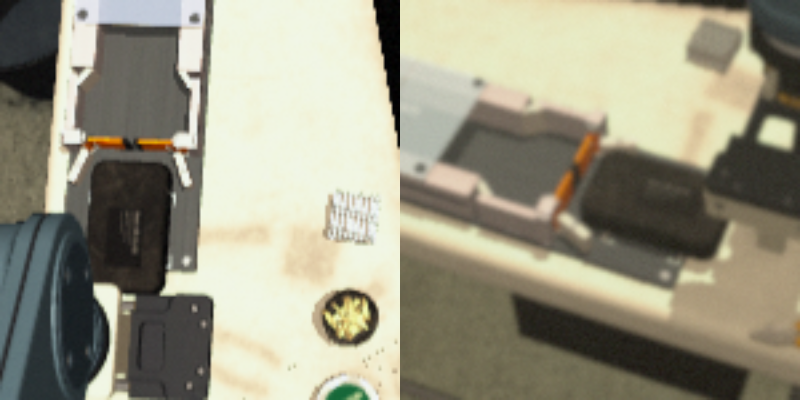

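The bank lies flat on the ledge between the guides at top crop (130,220), with its front just short of the shut gates. Lowering the closed fingers behind it.

Call:
apply_moves:
  motion:
    - [0,0,0,0,0,0,0]
    - [0,0,0,0,0,0,0]
    - [0,0,0,0.3,0,0,0]
    - [0,0,0,0.8,0,0,0]
    - [0,0,0,1.3,0,0,0]
    - [0,0,0,1.6,0,0,0]
    - [0,0,0,1.7,0,0,0]
    - [0,0,0,1.7,0,0,0]

```text
time_s: 10.45
ee_pos: [0.4319, 0.1391, 0.0138]
tool_rot: [-0.005, -3.14, 0.0]
force: [-0.4, 0.8, -0.1]
opening: 0.027
finger_force: 0.0
```

Call:
apply_moves:
  motion:
    - [0,-0.2,0,0,0,0,0]
    - [0,-0.5,0,0,0,0,0]
    - [0,-0.8,0,0,0,0,0]
    - [0,-1.0,0,0,0,0,0]
    - [0,-1.15,0,0,0,0,0]
    - [0,-1.3,0,0,0,0,0]
    - [0,-1.4,0,0,0,0,0]
    - [0,-1.5,0,0,0,0,0]

```text
time_s: 11.25
ee_pos: [0.4769, 0.139, 0.0142]
tool_rot: [-0.005, -3.141, 0.0]
force: [-2.4, 0.2, 0.6]
opening: 0.005
finger_force: 0.8
```

Call:
apply_moves:
  motion:
    - [0,-0.1,0,0,0,0,0]
    - [0,-0.2,0,0,0,0,0]
    - [0,-0.3,0,0,0,0,0]
    - [0,-0.4,0,0,0,0,0]
    - [0,-0.5,0,0,0,0,0]
    - [0,-0.6,0,0,0,0,0]
    - [0,-0.7,0,0,0,0,0]
    - [0,-0.8,0,0,0,0,0]

```text
time_s: 12.05
ee_pos: [0.4987, 0.1391, 0.0138]
tool_rot: [-0.004, -3.137, 0.0]
force: [-5.3, 0.6, 1.1]
opening: 0.005
finger_force: 2.6
```

Call:
apply_moves:
  motion:
    - [0,-0.15,0,0,0,0,0]
    - [0,-0.3,0,0,0,0,0]
    - [0,-0.45,0,0,0,0,0]
    - [0,-0.6,0,0,0,0,0]
    - [0,-0.75,0,0,0,0,0]
    - [0,-0.9,0,0,0,0,0]
    - [0,-1.05,0,0,0,0,0]
    - [0,-1.2,0,0,0,0,0]

```text
time_s: 12.85
ee_pos: [0.5378, 0.1388, 0.0144]
tool_rot: [0.005, 3.141, 0.0]
force: [-1.8, -0.0, 0.1]
opening: 0.004
finger_force: 1.1
```

```bash
python3 - <<'E'
from h import *
rel(.62,.1391,.014,89.8)
T=bot.read_camera('top');S=bot.read_camera('side')
cv2.imwrite('pics/mid.png',np.hstack([cv2.resize(T['frame'][100:250,130:280],(400,400)),cv2.resize(S['frame'][180:330,130:280],(400,400))]))
E
```

```text
t 12.85 pos [0.5378 0.1388 0.0144] yawY 89.82 tilt [ 0.  0. -1.] shift [-2.74  0.02  0.02] turn z 0.02 q [ 0.05  0.49  1.76 -0.    0.9  -1.52] F [-1.79 -0.02  0.14]
```

View pics/mid.png

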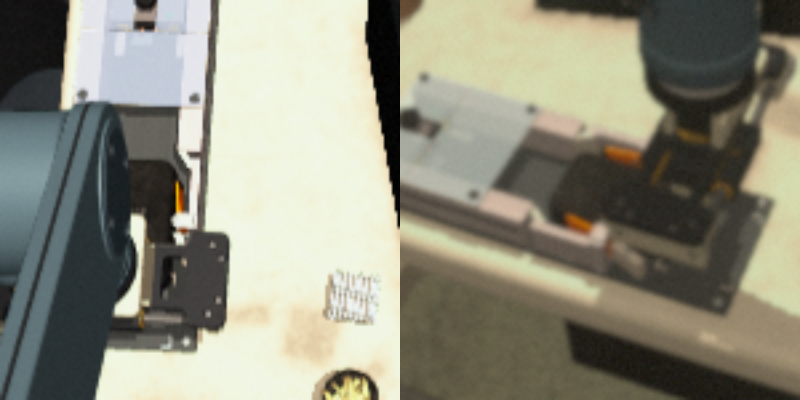

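The gates are open along the bank's sides, and the bank runs straight into the lane. Pushing on.

Call:
apply_moves:
  motion:
    - [0,-0.15,0,0,0,0,0]
    - [0,-0.3,0,0,0,0,0]
    - [0,-0.45,0,0,0,0,0]
    - [0,-0.6,0,0,0,0,0]
    - [0,-0.75,0,0,0,0,0]
    - [0,-0.9,0,0,0,0,0]
    - [0,-1.05,0,0,0,0,0]
    - [0,-1.2,0,0,0,0,0]

```text
time_s: 13.75
ee_pos: [0.5736, 0.1387, 0.0144]
tool_rot: [0.005, 3.142, -0.0]
force: [-3.7, 0.1, 2.0]
opening: 0.004
finger_force: 1.7
```

Call:
apply_moves:
  motion:
    - [0,-0.15,0,0,0,0,0]
    - [0,-0.3,0,0,0,0,0]
    - [0,-0.45,0,0,0,0,0]
    - [0,-0.6,0,0,0,0,0]
    - [0,-0.75,0,0,0,0,0]
    - [0,-0.9,0,0,0,0,0]
    - [0,-1.05,0,0,0,0,0]
    - [0,-1.2,0,0,0,0,0]

```text
time_s: 14.55
ee_pos: [0.6095, 0.1386, 0.0144]
tool_rot: [0.005, 3.142, -0.0]
force: [-3.7, -0.9, 2.6]
opening: 0.004
finger_force: 1.7
```

The bank slides freely at about 3.7 N, so the gate springs are passed. I'll use the first, unoccluded frames to estimate the head face through the clear guard, so that slow feeling starts in the right place.

```bash
python3 - <<'E'
from h import *
T=bot.read_camera('top');S=bot.read_camera('side')
bay=np.array([.6006,.1393]);
out=[]
for p,n,(r0,r1,c0,c1) in((T,'top',(88,148,150,215)),(S,'side',(205,260,108,190))):
    f=cv2.imread(f'pics/{n}0.png')[r0:r1,c0:c1];k=400/(c1-c0);g=cv2.resize(f,None,fx=k,fy=k,interpolation=cv2.INTER_CUBIC)
    for bx in(100,158,168,178,188,225):
      for by,z in((-.035,.032),(.035,.032)):
        q=proj(p,[bay[0]+bx/1000,bay[1]+by,z])[0];a=(int((q[0]-c0)*k),int((q[1]-r0)*k))
        cv2.circle(g,a,3,(0,0,255),-1)
        if by<0: cv2.putText(g,str(bx),(a[0]+4,a[1]),0,.4,(0,0,255),1)
    out.append(cv2.copyMakeBorder(g,0,400-g.shape[0],0,0,0) if g.shape[0]<400 else g[:400])
cv2.imwrite('pics/head.png',np.hstack(out))
E
```

```text
(no output)
```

View pics/head.png

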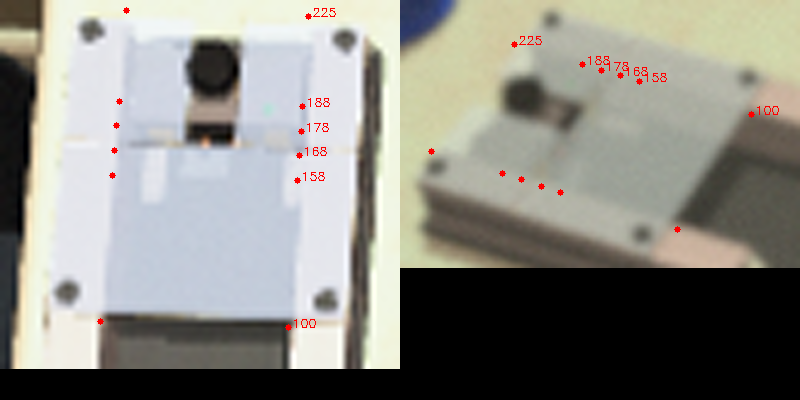

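Through the slot in the guard the head's top ends at about row 121 in the top crop, with dark below it. That puts the face near bay x 180, so I expect the stop at TCP about 0.66. I'll advance to just short of the earliest possible stop, then feel.

Call:
apply_moves:
  motion:
    - [0,-0.1,0,0,0,0,0]
    - [0,-0.2,0,0,0,0,0]
    - [0,-0.3,0,0,0,0,0]
    - [0,-0.4,0,0,0,0,0]
    - [0,-0.5,0,0,0,0,0]
    - [0,-0.6,0,0,0,0,0]
    - [0,-0.7,0,0,0,0,0]
    - [0,-0.75,0,0,0,0,0]

```text
time_s: 15.45
ee_pos: [0.6324, 0.1385, 0.0144]
tool_rot: [0.005, 3.141, 0.0]
force: [-3.5, 0.6, 2.5]
opening: 0.003
finger_force: 1.9
```

Call:
apply_moves:
  motion:
    - [0,-0.02,0,0,0,0,0]
    - [0,-0.04,0,0,0,0,0]
    - [0,-0.06,0,0,0,0,0]
    - [0,-0.08,0,0,0,0,0]
    - [0,-0.1,0,0,0,0,0]
    - [0,-0.1,0,0,0,0,0]
    - [0,-0.1,0,0,0,0,0]
    - [0,-0.1,0,0,0,0,0]

```text
time_s: 16.25
ee_pos: [0.6348, 0.1386, 0.0144]
tool_rot: [0.005, 3.141, 0.0]
force: [-2.2, 0.0, 0.5]
opening: 0.006
finger_force: 1.7
```

Call:
apply_moves:
  motion:
    - [0,-0.02,0,0,0,0,0]
    - [0,-0.04,0,0,0,0,0]
    - [0,-0.06,0,0,0,0,0]
    - [0,-0.08,0,0,0,0,0]
    - [0,-0.1,0,0,0,0,0]
    - [0,-0.1,0,0,0,0,0]
    - [0,-0.1,0,0,0,0,0]
    - [0,-0.1,0,0,0,0,0]

```text
time_s: 17.05
ee_pos: [0.6378, 0.1385, 0.0143]
tool_rot: [0.005, 3.141, 0.0]
force: [-1.5, -0.2, 1.0]
opening: 0.007
finger_force: 1.6
```

```bash
python3 -c "
from h import *
rel(.66,.139,.014,89.8)"
```

```text
t 17.05 pos [0.6378 0.1385 0.0143] yawY 89.82 tilt [ 0.  0. -1.] shift [-0.74  0.02  0.01] turn z 0.02 q [ 0.04  0.62  1.5   0.    1.02 -1.52] F [-1.55 -0.25  0.96]
```

Call:
apply_moves:
  motion:
    - [0,-0.02,0,0,0,0,0]
    - [0,-0.04,0,0,0,0,0]
    - [0,-0.06,0,0,0,0,0]
    - [0,-0.08,0,0,0,0,0]
    - [0,-0.1,0,0,0,0,0]
    - [0,-0.1,0,0,0,0,0]
    - [0,-0.1,0,0,0,0,0]
    - [0,-0.1,0,0,0,0,0]

```text
time_s: 17.85
ee_pos: [0.6411, 0.1384, 0.0144]
tool_rot: [0.005, 3.141, -0.0]
force: [0.9, 0.4, 0.6]
opening: 0.005
finger_force: 0.0
```

Call:
apply_moves:
  motion:
    - [0,-0.02,0,0,0,0,0]
    - [0,-0.04,0,0,0,0,0]
    - [0,-0.06,0,0,0,0,0]
    - [0,-0.08,0,0,0,0,0]
    - [0,-0.1,0,0,0,0,0]
    - [0,-0.1,0,0,0,0,0]
    - [0,-0.1,0,0,0,0,0]
    - [0,-0.1,0,0,0,0,0]

```text
time_s: 18.65
ee_pos: [0.6438, 0.1385, 0.0144]
tool_rot: [0.005, 3.141, -0.0]
force: [-1.2, 0.9, 0.5]
opening: 0.005
finger_force: 0.5
```

Call:
apply_moves:
  motion:
    - [0,-0.02,0,0,0,0,0]
    - [0,-0.04,0,0,0,0,0]
    - [0,-0.06,0,0,0,0,0]
    - [0,-0.08,0,0,0,0,0]
    - [0,-0.1,0,0,0,0,0]
    - [0,-0.1,0,0,0,0,0]
    - [0,-0.1,0,0,0,0,0]
    - [0,-0.1,0,0,0,0,0]

```text
time_s: 19.45
ee_pos: [0.6468, 0.1385, 0.0143]
tool_rot: [0.005, 3.141, 0.0]
force: [-0.5, 0.8, -0.4]
opening: 0.007
finger_force: 0.4
```

Now 1.5 mm steps.

Call:
apply_moves:
  motion:
    - [0,-0.01,0,0,0,0,0]
    - [0,-0.02,0,0,0,0,0]
    - [0,-0.03,0,0,0,0,0]
    - [0,-0.04,0,0,0,0,0]
    - [0,-0.05,0,0,0,0,0]
    - [0,-0.05,0,0,0,0,0]
    - [0,-0.05,0,0,0,0,0]
    - [0,-0.05,0,0,0,0,0]

```text
time_s: 20.25
ee_pos: [0.6482, 0.1385, 0.0143]
tool_rot: [0.005, 3.141, -0.0]
force: [-0.5, 0.6, 0.7]
opening: 0.005
finger_force: 0.6
```

Call:
apply_moves:
  motion:
    - [0,-0.01,0,0,0,0,0]
    - [0,-0.02,0,0,0,0,0]
    - [0,-0.03,0,0,0,0,0]
    - [0,-0.04,0,0,0,0,0]
    - [0,-0.05,0,0,0,0,0]
    - [0,-0.06,0,0,0,0,0]
    - [0,-0.06,0,0,0,0,0]
    - [0,-0.06,0,0,0,0,0]

```text
time_s: 21.05
ee_pos: [0.65, 0.1385, 0.0143]
tool_rot: [0.005, 3.141, 0.0]
force: [-2.1, 0.6, 1.0]
opening: 0.001
finger_force: 0.5
```

Call:
apply_moves:
  motion:
    - [0,-0.01,0,0,0,0,0]
    - [0,-0.02,0,0,0,0,0]
    - [0,-0.03,0,0,0,0,0]
    - [0,-0.04,0,0,0,0,0]
    - [0,-0.05,0,0,0,0,0]
    - [0,-0.05,0,0,0,0,0]
    - [0,-0.05,0,0,0,0,0]
    - [0,-0.05,0,0,0,0,0]

```text
time_s: 21.85
ee_pos: [0.6516, 0.1385, 0.0143]
tool_rot: [0.005, 3.141, 0.0]
force: [-1.0, 0.5, -1.4]
opening: 0.005
finger_force: 0.4
```

Call:
apply_moves:
  motion:
    - [0,-0.01,0,0,0,0,0]
    - [0,-0.02,0,0,0,0,0]
    - [0,-0.03,0,0,0,0,0]
    - [0,-0.04,0,0,0,0,0]
    - [0,-0.05,0,0,0,0,0]
    - [0,-0.05,0,0,0,0,0]
    - [0,-0.05,0,0,0,0,0]
    - [0,-0.05,0,0,0,0,0]

```text
time_s: 22.65
ee_pos: [0.653, 0.1385, 0.0143]
tool_rot: [0.005, 3.141, 0.0]
force: [-1.1, -0.6, -0.6]
opening: 0.006
finger_force: 0.4
```

Call:
apply_moves:
  motion:
    - [0,-0.01,0,0,0,0,0]
    - [0,-0.02,0,0,0,0,0]
    - [0,-0.03,0,0,0,0,0]
    - [0,-0.04,0,0,0,0,0]
    - [0,-0.05,0,0,0,0,0]
    - [0,-0.05,0,0,0,0,0]
    - [0,-0.05,0,0,0,0,0]
    - [0,-0.05,0,0,0,0,0]

```text
time_s: 23.45
ee_pos: [0.6545, 0.1385, 0.0144]
tool_rot: [0.005, 3.141, 0.0]
force: [-1.0, 0.0, -0.9]
opening: 0.005
finger_force: 0.4
```

Call:
apply_moves:
  motion:
    - [0,-0.01,0,0,0,0,0]
    - [0,-0.02,0,0,0,0,0]
    - [0,-0.03,0,0,0,0,0]
    - [0,-0.04,0,0,0,0,0]
    - [0,-0.05,0,0,0,0,0]
    - [0,-0.05,0,0,0,0,0]
    - [0,-0.05,0,0,0,0,0]
    - [0,-0.05,0,0,0,0,0]

```text
time_s: 24.25
ee_pos: [0.656, 0.1385, 0.0143]
tool_rot: [0.005, 3.141, -0.0]
force: [-0.7, -1.0, -0.4]
opening: 0.006
finger_force: 0.4
```

Call:
apply_moves:
  motion:
    - [0,-0.01,0,0,0,0,0]
    - [0,-0.02,0,0,0,0,0]
    - [0,-0.03,0,0,0,0,0]
    - [0,-0.04,0,0,0,0,0]
    - [0,-0.05,0,0,0,0,0]
    - [0,-0.05,0,0,0,0,0]
    - [0,-0.05,0,0,0,0,0]
    - [0,-0.05,0,0,0,0,0]

```text
time_s: 25.05
ee_pos: [0.6575, 0.1385, 0.0144]
tool_rot: [0.005, 3.141, 0.0]
force: [-0.9, -0.5, -0.1]
opening: 0.007
finger_force: 0.4
```

Call:
apply_moves:
  motion:
    - [0,-0.01,0,0,0,0,0]
    - [0,-0.02,0,0,0,0,0]
    - [0,-0.03,0,0,0,0,0]
    - [0,-0.04,0,0,0,0,0]
    - [0,-0.05,0,0,0,0,0]
    - [0,-0.05,0,0,0,0,0]
    - [0,-0.05,0,0,0,0,0]
    - [0,-0.05,0,0,0,0,0]

```text
time_s: 25.85
ee_pos: [0.659, 0.1385, 0.0143]
tool_rot: [0.005, 3.141, -0.0]
force: [-0.2, -0.2, 0.8]
opening: 0.001
finger_force: 0.6
```

Call:
apply_moves:
  motion:
    - [0,-0.01,0,0,0,0,0]
    - [0,-0.02,0,0,0,0,0]
    - [0,-0.03,0,0,0,0,0]
    - [0,-0.04,0,0,0,0,0]
    - [0,-0.05,0,0,0,0,0]
    - [0,-0.05,0,0,0,0,0]
    - [0,-0.05,0,0,0,0,0]
    - [0,-0.05,0,0,0,0,0]

```text
time_s: 26.65
ee_pos: [0.66, 0.1385, 0.0143]
tool_rot: [-0.005, -3.141, 0.0]
force: [-4.8, 0.3, 3.0]
opening: 0.005
finger_force: 2.5
```

Contact: 4.8 N with the advance falling short. A small step for the seating force.

Call:
apply_moves:
  motion:
    - [0,-0.01,0,0,0,0,0]
    - [0,-0.02,0,0,0,0,0]
    - [0,-0.02,0,0,0,0,0]
    - [0,-0.02,0,0,0,0,0]
    - [0,-0.02,0,0,0,0,0]
    - [0,-0.02,0,0,0,0,0]
    - [0,-0.02,0,0,0,0,0]
    - [0,-0.02,0,0,0,0,0]

```text
time_s: 27.45
ee_pos: [0.66, 0.1385, 0.0144]
tool_rot: [-0.005, -3.14, 0.0]
force: [-7.0, 0.8, 4.9]
opening: 0.006
finger_force: 3.4
```

Call:
apply_moves:
  motion:
    - [0,-0.01,0,0,0,0,0]
    - [0,-0.02,0,0,0,0,0]
    - [0,-0.02,0,0,0,0,0]
    - [0,-0.02,0,0,0,0,0]
    - [0,-0.02,0,0,0,0,0]
    - [0,-0.02,0,0,0,0,0]
    - [0,-0.02,0,0,0,0,0]
    - [0,-0.02,0,0,0,0,0]

```text
time_s: 28.25
ee_pos: [0.66, 0.1386, 0.0144]
tool_rot: [-0.004, -3.138, 0.0]
force: [-8.5, -0.7, 5.7]
opening: 0.002
finger_force: 4.2
```

Call:
apply_moves:
  motion:
    - [0,-0.01,0,0,0,0,0]
    - [0,-0.02,0,0,0,0,0]
    - [0,-0.02,0,0,0,0,0]
    - [0,-0.02,0,0,0,0,0]
    - [0,-0.02,0,0,0,0,0]
    - [0,-0.02,0,0,0,0,0]
    - [0,-0.02,0,0,0,0,0]
    - [0,-0.02,0,0,0,0,0]

```text
time_s: 29.05
ee_pos: [0.66, 0.1385, 0.0144]
tool_rot: [-0.004, -3.137, 0.0]
force: [-10.6, -0.6, 8.0]
opening: 0.005
finger_force: 5.1
```

Call:
apply_moves:
  motion:
    - [0,0.05,0,0,0,0,0]
    - [0,0.1,0,0,0,0,0]
    - [0,0.2,0,0,0,0,0]
    - [0,0.3,0,-0.2,0,0,0]
    - [0,0.35,0,-0.8,0,0,0]
    - [0,0.35,0,-1.6,0,0,0]
    - [0,0.35,0,-2.6,0,0,0]
    - [0,0.35,0,-3.4,0,0,0]

```text
time_s: 29.85
ee_pos: [0.6526, 0.1385, 0.1186]
tool_rot: [0.005, 3.139, 0.0]
force: [-0.3, 0.2, -0.3]
opening: 0.004
finger_force: 0.0
```

Call:
apply_moves:
  motion:
    - [0,0.5,0,-0.8,0,0,0]
    - [0,1.6,0,-1.6,0,0,0]
    - [0,3.0,0,-2,0,0,0]
    - [0,4.4,0,-2,0,0,0]
    - [0,5.8,0,-2,0,0,0]
    - [0,7.0,0,-2,0,0,0]
    - [0,7.5,0,-2,0,0,0]
    - [0,7.5,0,-2,0,0,0]

```text
time_s: 30.65
ee_pos: [0.4252, 0.1394, 0.1772]
tool_rot: [0.004, 3.14, 0.0]
force: [-0.4, -0.5, 0.0]
opening: 0.005
finger_force: 0.0
```

```bash
python3 - <<'E'
from h import *
rel(.6,.139,.014,89.8)
T=bot.read_camera('top');S=bot.read_camera('side')
cv2.imwrite('pics/end.png',np.hstack([cv2.resize(T['frame'][80:230,130:280],(400,400)),cv2.resize(S['frame'][180:330,100:250],(400,400))]))
E
```

```text
t 30.65 pos [0.4252 0.1394 0.1772] yawY 89.86 tilt [ 0.001  0.    -1.   ] shift [-5.82  0.    5.45] turn z 0.06 q [ 0.07  0.11  1.83  0.    1.2  -1.5 ] F [-0.37 -0.48  0.02]
```

View pics/end.png

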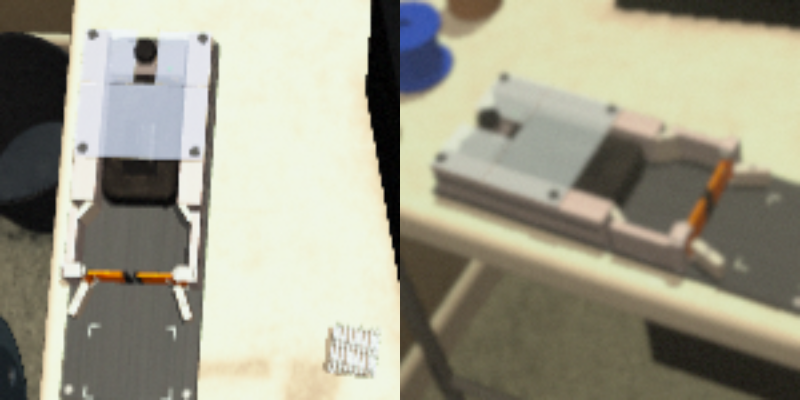

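The bank is straight under the guard, with its rear end at about (140,195) in the top crop. Both gates are shut at (130,275), and the hand is clear.

```bash
python3 -c "
from bench import bot
print(bot.finish_job())"
```

```text
the job is handed in; nothing more can be done
None
```

The power bank is seated against the contact head with a push of about 10.6 N, both gates have shut behind it, the tins and parts were not touched, and the job was handed in at about 31 s.

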